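# Line up the condiments by height

## Robot

A 7-joint arm with a two-finger parallel gripper is mounted at the origin on a cart in front of the work surface, level with it; the furniture and walls round the work are solid. World frame = base frame: x ahead of the robot, y to its left, z up, the work surface at z = 0. Lengths are in m, angles in degrees, forces in N, time in s.
With the tool pointing down it reaches from about 0.425 to 0.875 m from the base axis. Payload 4.7 kg.
Tool frame: the origin (TCP) lies at the very end of the fingers, on their centre line; the grasp point (between the pads) lies 19 mm behind it; z points along the fingers, y is the line along which they close (so a half turn about z gives the same grasp; the last joint's range is limited). The gripper opens to 87 mm and grips with 3 to 60 N. Pads are 19 mm wide; open, the fingers measure 117 mm over their backs; the gripper's body (75 mm by 190 mm) begins 51 mm behind the grasp point.
Start: joints at [64.177, 18.392, -4.016, 83.108, 1.295, 78.541, -3.26], TCP at [0.291, -0.581, 0.223] pointing down, gripper open.
Joint ranges: [-163.93, 163.93], [-17.29, 119.83], [-79.2, 71.16], [3.27, 140.29], [-89.18, 269.18], [5.43, 117.66], [-154.24, 154.24]. Speed limits (degrees/s): [147.25, 147.25, 180, 180, 180, 180, 180].

## Interface

Orientations are given as [roll, pitch, yaw] about the fixed x, y, z axes, in that order (R = Rz(yaw) Ry(pitch) Rx(roll)).
In Python, from cell import telemetry, cams, env gives the robot as it stands.
- The arm moves only by the tool arm_command, never from a script. Its argument "series" is text: rows parted by semicolons, each of 5 numbers parted by spaces: the shift along the tool's x, y, z in mm, then the turn about the tool's z in rad, then the closure in counts, from 0 (fully open) to 255 (shut). A call has 1 to 20 rows; each row shifts and turns the commanded pose from where the row before left it, along the tool's axes as they then stand; what a row does not reach is not made up. A row lasts 1/12 s, in which the tool goes at most 41.7 mm and 7.16 degrees, less where a joint would pass 70% of its speed; a pose out of reach is approached as far as the arm can. A call is refused whole if a number of a shift passes 41.7 or a number of a turn 0.125, either way. A call with a gripper value outside its range is refused whole. The fingers move at their own pace and stop on an object; "squeeze" is the grip in N (left out, the last holds). Time passes only in rows, so rows that do not move let the fingers close. It gives the time, the measured TCP pose, the force, the opening and the grip force at its end, in the units of the state.
- telemetry.get_obs(): the state, without advancing time (a new reading comes with each control period).
- cams.read_camera(name): name is "scene" or "top" or "wrist"; returns the picture (420x560x3 uint8, blue, green, red); there is no depth.
- cams.calibration(name): a dict with "K" (3x3 intrinsics, pixels), "origin" and "rotation" of the camera in the world; the wrist camera has in their place "hand_eye" (4x4, takes a point from camera to tool coordinates, whose origin is the TCP and whose axes are the flange's). Camera axes: x right, y down, z forward; pixel columns grow to the right and rows downward; lengths in m; the calibration is good to about 2 mm. A picture is of the moment at which its call begins: read the wrist's pose just before it. calibration takes no time and is no camera call.
- env.sign_off(): hands the job in; it is judged then, once.
The state is a dict: "time_s": time; "qpos": joint angles; "joint_velocities": joint speeds; "effort": joint torques, N m; "tool_pos": TCP position; "tool_rot": TCP orientation; "force": force on the tool from outside, world axes, zero at the start; "wrist_torque": the same for the moment, N m; "grip_width": finger opening in m; "grasp_force": force on a finger pad.
Only numpy, scipy, OpenCV 4.12 (cv2) and the standard library are available. Lean on these libraries where they do the work, as an engineer would, in place of code of your own. Each camera call takes 0.05 s, during which the arm holds its last target. There are 200 camera calls.

## Task

Line the sauce bottle, the spice jar, the honey jar and the small white-capped salt pot up on the row of coasters in order of height, one standing upright in the middle of each coaster: the tallest on the red coaster at one end, then each next coaster along the next shorter, down to the shortest on the blue one at the other end. Let go of them all, and leave the tin and the blue beaker where they stand.

Things in the scene. Friction and masses are not known exactly. Their poses are not given: they have to be found in the camera images.
- sauce_bottle: dark, nearly black sauce bottle, the tallest of the four: 193 mm high, body about 58 mm across up to 120 mm, tapering to a neck about 30 mm across above that (grip there, about 150 mm up). Loose, 0.45 kg or so. Origin at the centre of its underside (its axis 2 mm towards its own +y), z up along it.
- spice_jar: slim round spice jar with a dark brown cap, second in height: 105 mm high, 41 mm across all the way up. Loose, about 0.11 kg. Origin at the centre of its underside, z up.
- honey_jar: squat honey jar with a yellow lid, third in height: 87 mm high, body 60 mm across, lid 64 mm across (the top 11 mm). Loose, about 0.25 kg. Origin at the centre of its underside, z up.
- salt_pot: small amber glass pot with a ribbed white cap, the shortest: 55 mm high, 52 mm across up to 36 mm, cap 49 mm across from 42 mm up. Loose, about 0.12 kg. Origin at the centre of its underside, z up.
- coaster_red: Red silicone coaster, round and flat, 80 mm across and 5 mm thick, fixed to the worktop; origin at the centre of its underside, z up. It is one end of the straight row of four coasters, which lie 90 mm apart from centre to centre; the tall end. The row runs roughly left to right, turned by up to 0.2 rad.
- coaster_yellow: Yellow silicone coaster, round and flat, 80 mm across and 5 mm thick, fixed to the worktop; origin at the centre of its underside, z up. One of the two inner coasters of the row; it may be the one next to the red or the one next to the blue.
- coaster_green: Green silicone coaster, round and flat, 80 mm across and 5 mm thick, fixed to the worktop; origin at the centre of its underside, z up. The other inner coaster of the row. (Wall cabinets hang behind the row: their fronts are 0.59 m ahead of the robot base, the door handles 0.55 m, their undersides about 0.45 m up; keep the wrist clear of them.)
- coaster_blue: Blue silicone coaster, round and flat, 80 mm across and 5 mm thick, fixed to the worktop; origin at the centre of its underside, z up. The end of the row opposite the red one; the short end.
- tin: bystander: blue and gold food tin, 75 mm across, 58 mm high, loose, standing at the left; not to be shifted. Origin at the centre of its underside.
- beaker: bystander: blue open plastic beaker, 78 mm across, 95 mm high, loose and light, standing at the right; not to be shifted. Origin at the centre of its underside.
There are look-alikes about, which are no part of the job. What is shaped like the salt_pot but green is not meant. Several things have the shape of the coaster_blue; the one meant has the colours described above.

How it is judged:
By the outcome, as a careful person would: the job done as asked, in the order asked, and still so for the second after the job is handed in, with the robot touching nothing.
It also fails if it takes over 122 s, if anything falls off the work surface, if the arm or the gripper's body presses on something with over 40 N, if the wrist force passes 120 N, or if a joint passes its speed limit or range.

## Working session

There is one attempt and no reset: what is moved stays moved. The work goes in short steps, Python scripts to look and compute and a tool call to move; the robot and the scene stay as the last step left them, time stands still between calls to the robot, and variables do not carry over. Pictures are saved under pics/ and viewed, at most 14 in all, crops included, and the job is handed in when it is done.

Besides the shell and the picture viewer there is one more tool, called after "Request:" as name(argument=value, ...) on one line, values as JSON. arm_command: Moves the arm, as the interface text tells. Its arguments: {"type":"object","properties":{"series":{"type":"string"},"squeeze":{"type":"number"}},"required":["series"]}

```bash
mkdir -p pics; ls; python3 - <<'E'
from cell import telemetry, cams, env
import cv2
for n in ("scene","top"):
    cv2.imwrite(f"pics/{n}0.png",cams.read_camera(n)); c=cams.calibration(n); print(n,c["K"],c["origin"],c["rotation"])
print(cams.calibration("wrist"))
print(telemetry.get_obs())
E
```

```text
pics
scene [[440.52239479   0.         285.35017093]
 [  0.         440.52239479 212.81685879]
 [  0.           0.           1.        ]] [-0.1741232   0.74378732  0.96388322] [-1.34193594e+02 -7.97128503e-02 -1.39509477e+02]
top [[517.08495674   0.         288.26786248]
 [  0.         517.08495674 209.47557131]
 [  0.           0.           1.        ]] [-0.58066241 -0.08261686  1.46485539] [-145.05520942    0.91275587  -84.25944594]
{'K': array([[376.99261328,   0.        , 278.52673169],
       [  0.        , 376.99261328, 209.11173848],
       [  0.        ,   0.        ,   1.        ]]), 'hand_eye': array([[-5.89155003e-05, -9.59180830e-01, -2.82793444e-01,
         7.70674262e-02],
       [ 9.99999963e-01,  1.89015573e-05, -2.72444468e-04,
        -1.95080494e-04],
       [ 2.66668747e-04, -2.82793450e-01,  9.59180793e-01,
        -1.62371795e-01],
       [ 0.00000000e+00,  0.00000000e+00,  0.00000000e+00,
         1.00000000e+00]])}
{'time_s': 0.1, 'qpos': array([64.17818534, 18.43527888, -4.01685591, 83.1685515 ,  1.29381251,
       78.54106131, -3.26136365]), 'joint_velocities': array([ 0.05271197, -0.0660366 ,  0.01443764, -0.04868103,  0.00104455,
        0.05246949, -0.03774231]), 'effort': array([-1.53230934e-05, -4.92569518e+01, -4.05432070e-01, -3.13398242e+01,
       -6.41608355e-02,  3.94974451e-02,  9.80942559e-05]), 'tool_pos': array([ 0.29109412, -0.58061219,  0.22156017]), 'tool_rot': array([-1.79900282e+02,  3.92205007e-03,  2.66310831e+01]), 'force': array([-0.04853108,  0.55583739,  0.48004048]), 'wrist_torque': array([ 0.04986445,  0.04649199, -0.01411671]), 'grasp_force': 0.0, 'grip_width': 0.08678411429669448}
```

View pics/scene0.png

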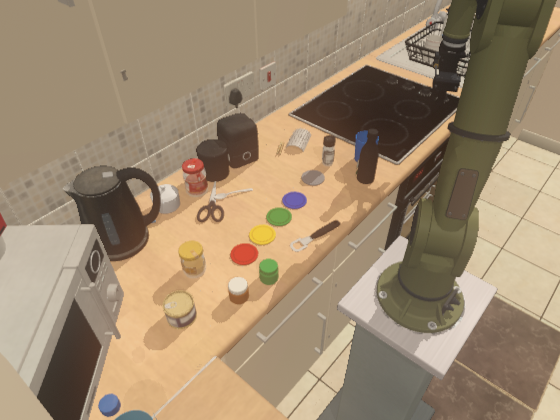

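View pics/top0.png

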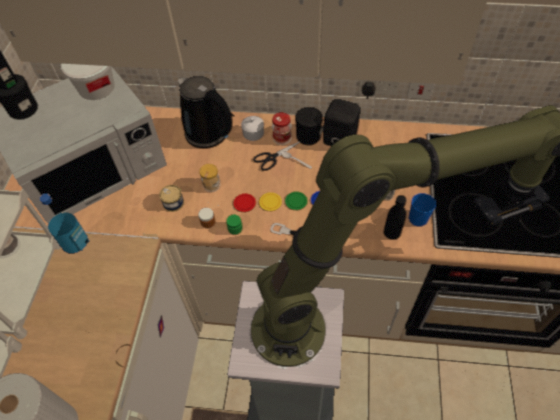

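Candidates (scene view): salt pot: white cap (238,290), vs green look-alike (269,271). Blue coaster: (294,200), vs grey disc (313,178). Honey jar: (192,257), vs tin (180,310). Sauce bottle: (368,157), vs black kettle and canisters. Spice jar: (329,150). I'll check these in a close crop.

```bash
cat > h.py <<'E'
import numpy as np, cv2
from scipy.spatial.transform import Rotation as R
from cell import telemetry, cams
def cam(n):
    c=cams.calibration(n); K=np.array(c["K"])
    if n=="wrist":
        o=telemetry.get_obs(); T=np.eye(4); T[:3,:3]=R.from_euler("xyz",o["tool_rot"],degrees=True).as_matrix(); T[:3,3]=o["tool_pos"]
        T=T@c["hand_eye"]; return K,T[:3,3],T[:3,:3]
    r=np.array(c["rotation"]); return K,np.array(c["origin"]),(R.from_euler("xyz",r,degrees=True).as_matrix() if r.ndim==1 else r)
def back(C,uv,z):
    K,o,r=C; d=r@np.linalg.solve(K,[uv[0],uv[1],1]); return o+d*(z-o[2])/d[2]
def proj(C,P):
    K,o,r=C; p=(np.atleast_2d(P)-o)@r@K.T; return p[:,:2]/p[:,2:]
def circ(C,x,y,z,d):
    t=np.linspace(0,2*np.pi,40); return proj(C,np.c_[x+d/2*np.cos(t),y+d/2*np.sin(t),0*t+z])
def draw(im,C,obj,off,s):
    for (x,y,z,d,col) in obj:
        cv2.polylines(im,[np.int32(((circ(C,x,y,z,d)-off+.5)*s)*8)],True,col,1,cv2.LINE_AA,3)
E
python3 - <<'E'
from h import *
for n in("scene","top"):
    C=cam(n); im=cv2.imread(f"pics/{n}0.png"); hsv=cv2.cvtColor(im,cv2.COLOR_BGR2HSV)
    seeds={"scene":dict(r=(244,254),y=(262,235),g=(279,217),b=(294,200)),"top":dict(r=(245,203),y=(270,202),g=(296,201))}[n]
    for k,s in seeds.items():
        h0=hsv[s[1],s[0]].astype(int); yy,xx=np.mgrid[:420,:560]
        m=(np.abs((hsv[...,0].astype(int)-h0[0]+90)%180-90)<10)&(hsv[...,1]>110)&(np.hypot(xx-s[0],yy-s[1])<17)
        _,l,st,ce=cv2.connectedComponentsWithStats(m.astype(np.uint8)); i=l[s[1],s[0]]
        print(n,k,st[i,4],ce[i].round(1),back(C,ce[i],.005).round(4))
im=cv2.imread("pics/scene0.png")
cv2.imwrite("pics/cL.png",cv2.resize(im[230:340,150:300],None,fx=5,fy=5,interpolation=cv2.INTER_CUBIC))
cv2.imwrite("pics/cR.png",cv2.resize(im[115:215,280:400],None,fx=5.5,fy=5.5,interpolation=cv2.INTER_CUBIC))
E
```

```text
scene r 518 [243.8 253.7] [0.4468 0.1969 0.005 ]
scene y 501 [262.1 234. ] [0.459  0.1067 0.005 ]
scene g 347 [278.6 216.4] [0.471  0.0185 0.005 ]
scene b 235200 [279.5 209.5] [ 0.489  -0.0066  0.005 ]
top r 358 [244.2 202.2] [0.4493 0.1987 0.005 ]
top y 634 [269.7 201. ] [0.4624 0.1106 0.005 ]
top g 272 [295.6 200.6] [0.4722 0.0209 0.005 ]
```

View pics/cL.png

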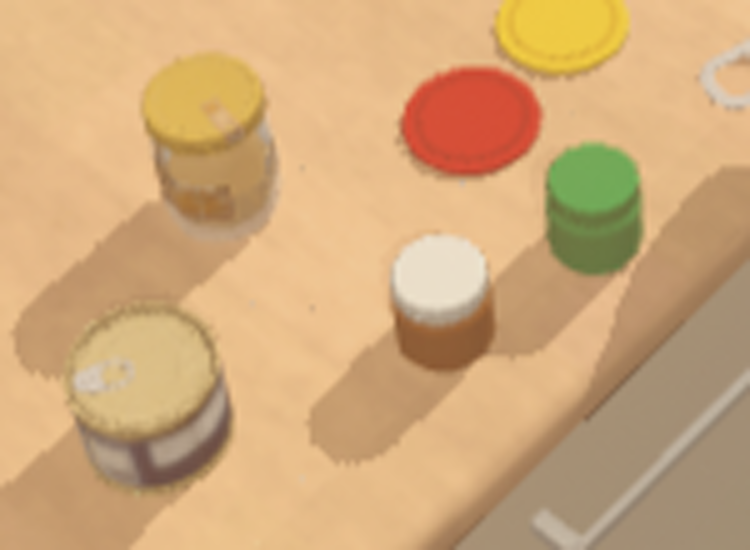

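View pics/cR.png

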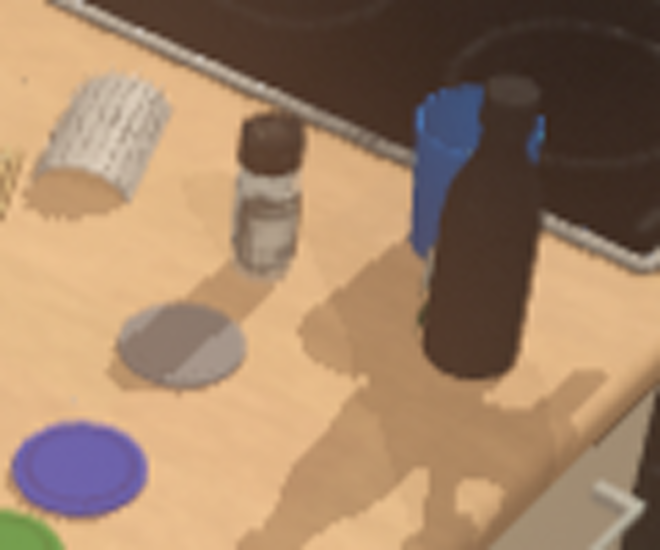

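Left crop: honey jar lid at crop (203,98), tin with ring pull (146,368), white-capped salt pot (440,276), and the green pot next to it, which isn't wanted. Right crop: blue coaster (80,468), grey disc (180,345) not wanted, spice cap (275,131), bottle top (513,90), beaker behind the bottle.

```bash
python3 - <<'E'
from h import *
C=cam("scene")
L=lambda u,v:(u/5+150-.5,v/5+230-.5); Q=lambda u,v:(u/5.5+280-.5,v/5.5+115-.5)
P={"honey":(L(203,98),.087,64),"salt":(L(440,276),.055,49),"green":(L(593,180),.055,49),"tin":(L(146,368),.058,75),"spice":(Q(275,131),.105,41),"bottle":(Q(513,90),.193,28),"blue":(Q(80,468),.005,80),"bottle_base":(Q(470,350),0.,58),"beaker":(Q(478,118),.095,78)}
for k,(uv,z,d) in P.items(): print(k,back(C,uv,z).round(4))
r=R.from_euler("xyz",telemetry.get_obs()["tool_rot"],degrees=True).as_matrix();print(r.round(3))
E
```

```text
honey [0.512  0.3243 0.087 ]
salt [0.3544 0.3096 0.055 ]
green [0.3371 0.2131 0.055 ]
tin [0.4224 0.4432 0.058 ]
spice [ 0.52   -0.3013  0.105 ]
bottle [ 0.3708 -0.3142  0.193 ]
blue [ 0.4837 -0.0719  0.005 ]
bottle_base [ 0.3724 -0.3172  0.    ]
beaker [ 0.4398 -0.4078  0.095 ]
[[ 0.894  0.448 -0.001]
 [ 0.448 -0.894  0.002]
 [-0.    -0.002 -1.   ]]
```

Request:
arm_command(series="0 0 -10 -0.124 0;0 0 -10 -0.124 0;0 0 -10 -0.124 0;0 0 -10 -0.124 0;0 0 -10 -0.124 0;0 0 -10 -0.124 0;0 0 0 -0.124 0;0 0 0 -0.124 0;0 0 0 -0.124 0;0 0 0 -0.124 0;0 25 0 0 0;0 25 0 0 0;0 25 0 0 0;0 25 0 0 0", squeeze=15)

```text
time_s: 1.27
tool_pos: [0.3911, -0.5674, 0.282]
tool_rot: [-180.0, -0.0, 97.6]
force: [1.0, 0.1, 1.2]
grip_width: 0.087
grasp_force: 0.0
```

Request:
arm_command(series="30 8 0 0 0;30 8 0 0 0;30 8 0 0 0;30 8 0 0 0;30 8 0 0 0;30 8 0 0 0;30 8 0 0 0;30 8 0 0 0;30 8 0 0 0;30 8 0 0 0;30 8 0 0 0;30 8 0 0 0;30 8 0 0 0;30 8 0 0 0;30 8 0 0 0")

```text
time_s: 2.52
tool_pos: [0.4489, -0.1041, 0.2822]
tool_rot: [-180.0, 0.0, 97.7]
force: [0.4, -0.2, -0.5]
grip_width: 0.0872
grasp_force: 0.0
```

```bash
python3 - <<'E'
from h import *
C=cam("wrist"); im=cams.read_camera("wrist"); cv2.imwrite("pics/w1.png",im); print(C[1])
t=cams.read_camera("top"); cv2.imwrite("pics/t1.png",t)
E
```

```text
[ 0.43845483 -0.02744744  0.44459755]
```

View pics/w1.png

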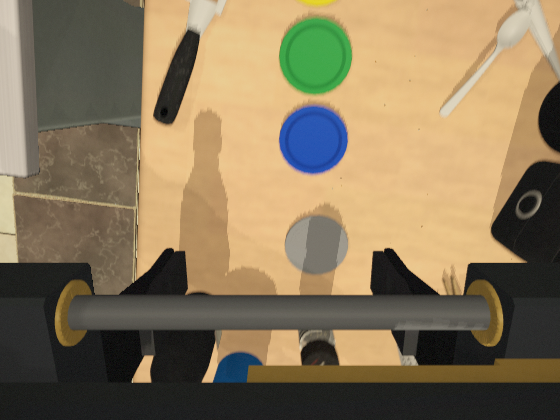

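Wrist view: green coaster at (316,55), blue at (313,140), grey disc at (317,243) not wanted.

Request:
arm_command(series="30 0 0 0 0;30 0 0 0 0;30 0 0 0 0;30 0 0 0 0;30 0 0 0 0;30 0 0 0 0;30 0 0 0 0;30 0 0 0 0;20 0 0 0 0;0 0 0 0 0;0 0 0 0 0")

```text
time_s: 3.53
tool_pos: [0.4143, 0.1522, 0.2824]
tool_rot: [-180.0, 0.1, 97.8]
force: [1.2, -1.4, 0.5]
grip_width: 0.0868
grasp_force: 0.0
```

```bash
cat >> h.py <<'E'
def blob(im,seed,rad=80,tol=10,smin=90):
    hsv=cv2.cvtColor(im,cv2.COLOR_BGR2HSV).astype(int); h0=hsv[seed[1],seed[0],0]; yy,xx=np.mgrid[:420,:560]
    m=((np.abs((hsv[...,0]-h0+90)%180-90)<tol)&(hsv[...,1]>smin)&(np.hypot(xx-seed[0],yy-seed[1])<rad)).astype(np.uint8)
    l=cv2.connectedComponents(m)[1]; cs=cv2.findContours((l==l[seed[1],seed[0]]).astype(np.uint8),cv2.RETR_EXTERNAL,cv2.CHAIN_APPROX_NONE)[0]
    return cv2.fitEllipse(max(cs,key=len))
E
python3 - <<'E'
from h import *
C=cam("wrist"); o=np.array([ 0.43845483,-0.02744744,0.44459755]); im=cv2.imread("pics/w1.png")
for k,s in dict(green=(316,55),blue=(313,140)).items():
    e=blob(im,s,60); print(k,e,back((C[0],o,C[2]),e[0],.005).round(4))
cv2.imwrite("pics/w2.png",cams.read_camera("wrist")); print(telemetry.get_obs()["tool_pos"],telemetry.get_obs()["tool_rot"])
E
```

```text
green ((315.1007995605469, 55.746788024902344), (70.7551040649414, 73.61195373535156), 8.366106033325195) [0.471  0.0216 0.005 ]
blue ((312.95989990234375, 139.31463623046875), (65.23377990722656, 67.0099868774414), 78.76666259765625) [ 0.4832 -0.0673  0.005 ]
[0.41460211 0.1509709  0.28231702] [-1.79977619e+02  5.04868554e-02  9.76609844e+01]
```

View pics/w2.png

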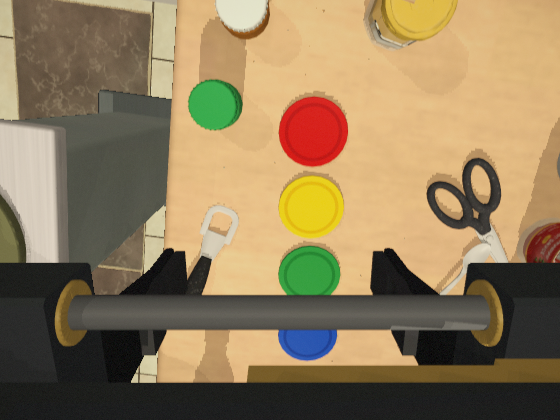

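Wrist view: red coaster at (313,131), yellow at (311,206); salt pot and honey jar cut off at the top edge. I'll move 80 mm further.

Request:
arm_command(series="30 0 0 0 0;30 0 0 0 0;20 0 0 0 0;0 0 0 0 0;0 0 0 0 0")

```text
time_s: 4.0
tool_pos: [0.4042, 0.2303, 0.2823]
tool_rot: [-180.0, 0.0, 97.7]
force: [0.0, -0.0, -0.1]
grip_width: 0.0868
grasp_force: 0.0
```

```bash
python3 - <<'E'
from h import *
K,o,r=cam("wrist")
c=cams.calibration("wrist")
im=cv2.imread("pics/w2.png")
r2=R.from_euler("xyz",[-179.9776,.0505,97.661],degrees=True).as_matrix(); o2=np.array([.4146,.15097,.28232])+r2@c["hand_eye"][:3,3]; C2=(K,o2,r2@c["hand_eye"][:3,:3])
for k,s in dict(red=(313,131),yellow=(311,206)).items():
    e=blob(im,s,60); print(k,e,back(C2,e[0],.005).round(4))
cv2.imwrite("pics/w3.png",cams.read_camera("wrist")); print(telemetry.get_obs()["tool_pos"],telemetry.get_obs()["tool_rot"]);np.savez("w3.npz",K=K,o=o,r=r)
E
```

```text
red ((312.9373779296875, 131.18115234375), (67.8216552734375, 69.96910095214844), 29.87984848022461) [0.4472 0.1969 0.005 ]
yellow ((311.0281066894531, 206.21347045898438), (101.42666625976562, 124.89898681640625), 91.47038269042969) [0.4591 0.1083 0.005 ]
[0.40449832 0.22926194 0.28223642] [-1.79964598e+02  4.87894947e-02  9.75532985e+01]
```

View pics/w3.png

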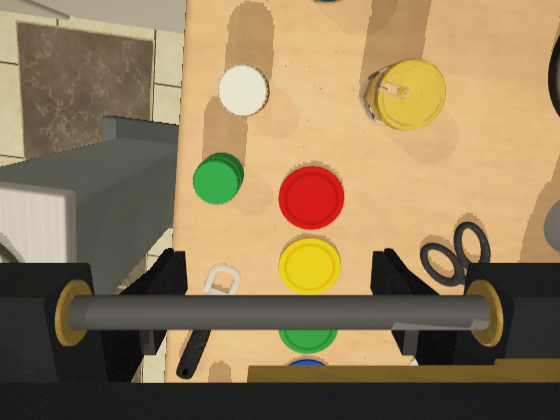

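Wrist view: salt cap centre at (243,90), honey lid at (410,94), green look-alike at (218,180).

```bash
python3 - <<'E'
from h import *
d=np.load("w3.npz"); C=(d["K"],d["o"],d["r"]); im=cv2.imread("pics/w3.png")
e=blob(im,(430,80),50,8,120); print("honey",e,back(C,e[0],.087).round(4))
g=cv2.cvtColor(im,cv2.COLOR_BGR2HSV); yy,xx=np.mgrid[:420,:560]
m=((g[...,1]<70)&(g[...,2]>130)&(np.hypot(xx-243,yy-90)<33)).astype(np.uint8)
cs=cv2.findContours(m,0,1)[0]; e=cv2.fitEllipse(cv2.convexHull(max(cs,key=len))); print("salt",e,back(C,e[0],.055).round(4))
for n,x,y,z,D in(("h",.512,.324,.087,64),("s",.354,.31,.055,49)): 
    p=circ(C,x,y,z,D/1000); print(n,p.min(0),p.max(0))
E
```

```text
honey ((413.93017578125, 87.60877990722656), (59.299503326416016, 78.91332244873047), 161.010498046875) [0.5128 0.3325 0.087 ]
salt ((242.2853240966797, 89.39958953857422), (49.2596321105957, 52.3868293762207), 161.14895629882812) [0.3563 0.3105 0.055 ]
h [375.5801272  59.5357542] [446.33089825 132.95833334]
s [214.99496259  63.12651744] [264.70712805 115.21736449]
```

Request:
arm_command(series="30 -13 0 0 0;30 -12 0 0 0;27 -12 0 0 0;0 0 40 0 0;0 0 40 0 0;0 0 40 0 0;0 0 40 0 0;0 0 40 0 0;0 0 0 0 0;0 0 0 0 0")

```text
time_s: 4.88
tool_pos: [0.3546, 0.3104, 0.0809]
tool_rot: [-179.6, 0.1, 97.6]
force: [0.6, -0.8, 0.4]
grip_width: 0.0872
grasp_force: 0.0
```

Request:
arm_command(series="0 2 25 0 0;0 0 25 0 0;0 0 15 0 0;0 0 9 0 0;0 0 0 0 0;0 0 0 0 120;0 0 0 0 255;0 0 0 0 255;0 0 0 0 255;0 0 0 0 255;0 0 0 0 255;0 0 0 0 255;0 0 0 0 255", squeeze=15)

```text
time_s: 5.97
tool_pos: [0.3576, 0.3128, 0.0087]
tool_rot: [180.0, 0.0, 97.7]
force: [-1.9, -0.2, 3.6]
grip_width: 0.0516
grasp_force: 15.0
```

Request:
arm_command(series="0 0 -20 0 255;0 0 -30 0 255;0 0 -30 0 255;0 18 0 0 255;-33 28 0 0 255;-33 28 0 0 255;-33 0 0 0 255;-33 0 0 0 255;-33 0 0 0 255;-33 0 0 0 255;-33 0 0 0 255;-33 0 0 0 255;-33 0 0 0 255;-33 0 0 0 255;-33 0 0 0 255;-31 0 0 0 255;0 0 0 0 255;0 0 0 0 255")

```text
time_s: 7.47
tool_pos: [0.4808, -0.0675, 0.088]
tool_rot: [-180.0, -0.1, 97.4]
force: [-0.3, 2.1, -1.1]
grip_width: 0.0515
grasp_force: 15.0
```

Request:
arm_command(series="0 2 25 0 255;0 0 25 0 255;0 0 15 0 255;0 0 8 0 255;0 0 0 0 255;0 0 0 0 255;0 0 0 0 255")

```text
time_s: 8.05
tool_pos: [0.4839, -0.0648, 0.0165]
tool_rot: [179.9, 0.0, 97.7]
force: [1.6, -0.5, -0.8]
grip_width: 0.0516
grasp_force: 15.0
```

Request:
arm_command(series="-3 0 0 0 255;0 0 1 0 255;0 0 1 0 255;0 0 0 0 255")

```text
time_s: 8.38
tool_pos: [0.4835, -0.0687, 0.0137]
tool_rot: [180.0, 0.0, 97.6]
force: [0.9, -0.1, -1.1]
grip_width: 0.0514
grasp_force: 15.0
```

Good. Release, then lift straight up.

Request:
arm_command(series="0 0 0 0 200;0 0 0 0 120;0 0 0 0 60;0 0 0 0 0;0 0 0 0 0;0 0 0 0 0;0 0 0 0 0;0 0 -15 0 0;0 0 -35 0 0;0 0 -40 0 0;0 0 -40 0 0;0 0 -40 0 0;0 0 0 0 0")

```text
time_s: 9.47
tool_pos: [0.4882, -0.0683, 0.1907]
tool_rot: [179.4, 0.4, 97.7]
force: [2.8, 0.7, -0.4]
grip_width: 0.087
grasp_force: 0.0
```

Request:
arm_command(series="32 10 0 0 0;32 10 0 0 0;32 10 0 0 0;32 10 0 0 0;32 10 0 0 0;32 10 0 0 0;32 10 0 0 0;32 10 0 0 0;32 0 0 0 0;32 0 0 0 0;32 0 0 0 0;32 0 0 0 0;0 0 0 0 0;0 0 0 0 0;0 0 0 0 0")

```text
time_s: 10.72
tool_pos: [0.5115, 0.3225, 0.1832]
tool_rot: [-180.0, 0.1, 97.7]
force: [-0.4, 0.4, -0.2]
grip_width: 0.0872
grasp_force: 0.0
```

```bash
python3 - <<'E'
from h import *
C=cam("wrist"); im=cams.read_camera("wrist"); obj=[(.512,.325,.087,.064,(255,0,0)),(.512,.325,.0,.06,(0,255,0))]
s=cams.read_camera("scene"); draw(im,C,obj,0,1); CS=cam("scene")
s2=cv2.resize(s[170:340,140:340],None,fx=2.1,fy=2.1,interpolation=cv2.INTER_CUBIC); draw(s2,CS,obj+[(.4835,-.0685,.06,.049,(0,0,0)),(.4835,-.0685,.005,.08,(0,255,255))],np.array([140,170]),2.1)
h=max(im.shape[0],s2.shape[0]); o=np.zeros((h,560+s2.shape[1],3),np.uint8); o[:420,:560]=im; o[:s2.shape[0],560:]=s2
cv2.imwrite("pics/m4.png",cv2.resize(o,(800,int(h*800/o.shape[1]))))
E
```

```text
(no output)
```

View pics/m4.png

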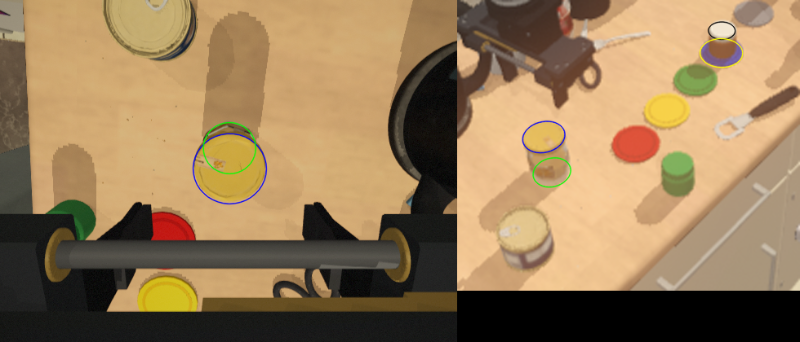

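The lid outline fits the honey jar, and the salt pot stands on blue. Next I'll check clearance to the kettle.

```bash
python3 - <<'E'
from h import *
C=cam("scene")
for uv,z in [((122,243),0.),((86,240),0.),((146,243),0.),((158,200),.12),((158,200),.2),((190,190),0.)]: print(uv,z,back(C,uv,z).round(3))
C=cam("top")
for uv,z in [((207,143),0.),((230,122),.12)]: print(uv,z,back(C,uv,z).round(3))
E
```

```text
(122, 243) 0.0 [0.75  0.397 0.   ]
(86, 240) 0.0 [0.84  0.459 0.   ]
(146, 243) 0.0 [0.696 0.351 0.   ]
(158, 200) 0.12 [0.696 0.278 0.12 ]
(158, 200) 0.2 [0.614 0.322 0.2  ]
(190, 190) 0.0 [0.779 0.112 0.   ]
(207, 143) 0.0 [0.716 0.382 0.   ]
(230, 122) 0.12 [0.717 0.281 0.12 ]
```

Request:
arm_command(series="3 0 30 0 0;0 0 35 0 0;0 0 35 0 0;0 0 25 0 0;0 0 15 0 0;0 0 11 0 0;0 0 0 0 0;0 0 0 0 120;0 0 0 0 255;0 0 0 0 255;0 0 0 0 255;0 0 0 0 255;0 0 0 0 255;0 0 0 0 255", squeeze=20)

```text
time_s: 11.98
tool_pos: [0.5119, 0.3263, 0.0336]
tool_rot: [179.9, -0.0, 97.7]
force: [1.3, 0.2, 5.1]
grip_width: 0.0629
grasp_force: 20.0
```

Request:
arm_command(series="0 0 -15 0 255;0 0 -25 0 255;0 0 -25 0 255;-33 -9 0 0 255;-33 -9 0 0 255;-33 -9 0 0 255;-33 -9 0 0 255;-33 -9 0 0 255;-33 -9 0 0 255;-33 -9 0 0 255;-33 -9 0 0 255;-33 -9 0 0 255;0 0 0 0 255;0 0 0 0 255;0 0 0 0 255")

```text
time_s: 13.23
tool_pos: [0.4701, 0.021, 0.0977]
tool_rot: [-180.0, 0.0, 97.7]
force: [-0.3, 0.1, -1.1]
grip_width: 0.0632
grasp_force: 20.0
```

Request:
arm_command(series="0 1 25 0 255;0 0 20 0 255;0 0 10 0 255;0 0 3 0 255;0 0 1 0 255;0 0 0 0 255;0 0 0 0 255")

```text
time_s: 13.82
tool_pos: [0.4721, 0.0218, 0.0392]
tool_rot: [179.9, -0.0, 97.8]
force: [-0.6, 0.9, -2.0]
grip_width: 0.0632
grasp_force: 20.0
```

Request:
arm_command(series="-1 0 1 0 255;0 0 0 0 255;0 0 0 0 200;0 0 0 0 120;0 0 0 0 60;0 0 0 0 0;0 0 0 0 0;0 0 0 0 0;0 0 0 0 0;0 0 -15 0 0;0 0 -35 0 0;0 0 -40 0 0;0 0 -40 0 0;0 0 -40 0 0;0 0 0 0 0;0 0 0 0 0")

```text
time_s: 15.15
tool_pos: [0.4732, 0.0191, 0.2097]
tool_rot: [179.8, 0.4, 97.6]
force: [-0.2, 0.2, -0.6]
grip_width: 0.0872
grasp_force: 0.0
```

Request:
arm_command(series="-32 0 0 0 0;-32 0 0 0 0;-32 0 0 0 0;-32 0 0 0 0;-32 0 0 0 0;-32 0 0 0 0;-32 0 0 0 0;-32 0 0 0 0;-32 0 0 0 0;-32 3 0 0 0;0 0 0 0 0;0 0 0 0 0;0 0 0 0 0")

```text
time_s: 16.23
tool_pos: [0.5169, -0.2952, 0.2055]
tool_rot: [-179.9, -0.2, 97.8]
force: [1.1, 1.0, 0.1]
grip_width: 0.0876
grasp_force: 0.0
```

```bash
cat > mon.py <<'E'
import sys
from h import *
def mon(obj,name,box=(140,100,400,340)):
    C=cam("wrist"); im=cams.read_camera("wrist"); s=cams.read_camera("scene"); draw(im,C,obj,0,1)
    x0,y0,x1,y1=box; f=1.75*240/(y1-y0); s2=cv2.resize(s[y0:y1,x0:x1],None,fx=f,fy=f,interpolation=cv2.INTER_CUBIC); draw(s2,cam("scene"),obj,np.array([x0,y0]),f)
    h=max(420,s2.shape[0]); o=np.zeros((h,560+s2.shape[1],3),np.uint8); o[:420,:560]=im; o[:s2.shape[0],560:]=s2
    cv2.imwrite(name,cv2.resize(o,(800,int(h*800/o.shape[1])))); print(telemetry.get_obs()["tool_pos"])
E
python3 - <<'E'
from mon import *
mon([(.52,-.3013,.105,.041,(255,255,0)),(.52,-.3013,0,.041,(0,255,0)),(.4712,.0205,.092,.064,(255,0,0)),(.3715,-.3155,.193,.028,(0,255,255)),(.3715,-.3155,0,.058,(0,255,255))],"pics/m5.png",(250,110,410,260))
E
```

```text
[ 0.51732089 -0.29468644  0.20666343]
```

View pics/m5.png

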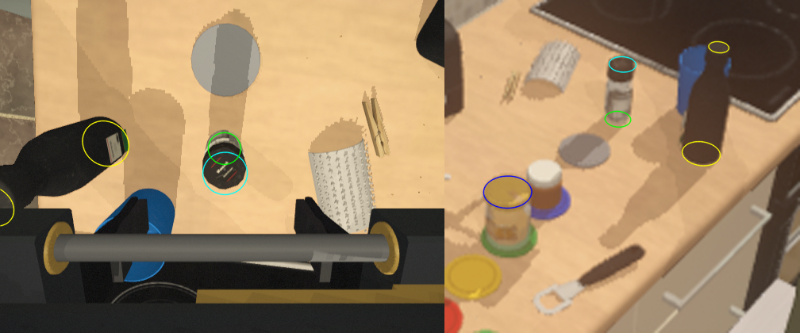

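Honey and salt are standing on their coasters. In the wrist view the spice cap at (224,167) sits a few mm off my outline, so I'll fit it numerically.

```bash
python3 - <<'E'
from h import *
C=cam("wrist"); im=cams.read_camera("wrist"); o=telemetry.get_obs(); print(o["tool_pos"],o["tool_rot"])
g=im.max(2); yy,xx=np.mgrid[:420,:560]
m=((g<75)&(np.hypot(xx-283,yy-210)<40)).astype(np.uint8)
l=cv2.connectedComponentsWithStats(m); i=1+np.argmax(l[2][1:,4]); x,y,w,h,a=l[2][i]; print("cap box",x,y,x+w,y+h,a)
p=circ(C,.52,-.3013,.105,.041); print("pred top",p.min(0),p.max(0))
for dy in (0,.003,.006,.009):
    p=circ(C,.52,-.3013+dy,.105,.041); print(dy,p.min(0).round(1),p.max(0).round(1))
E
```

```text
[ 0.51736088 -0.29495496  0.20711511] [-1.79954602e+02 -2.64754528e-02  9.78368365e+01]
cap box 255 179 309 238 2237
pred top [254.04024284 191.10788971] [309.81232226 244.24022618]
0 [254.  191.1] [309.8 244.2]
0.003 [254.5 187.1] [310.5 240.5]
0.006 [255. 183.] [311.1 236.8]
0.009 [255.5 178.9] [311.8 233. ]
```

Request:
arm_command(series="-2 2 30 0 0;0 0 35 0 0;0 0 35 0 0;0 0 25 0 0;0 0 15 0 0;0 0 1 0 0;0 0 0 0 0;0 0 0 0 120;0 0 0 0 255;0 0 0 0 255;0 0 0 0 255;0 0 0 0 255;0 0 0 0 255;0 0 0 0 255", squeeze=15)

```text
time_s: 17.55
tool_pos: [0.5196, -0.2987, 0.0667]
tool_rot: [180.0, 0.0, 97.7]
force: [-0.6, 0.1, -0.4]
grip_width: 0.0485
grasp_force: 0.0
```

Request:
arm_command(series="0 0 0 0 255;0 0 0 0 255;0 0 0 0 255;0 0 0 0 255")

```text
time_s: 17.88
tool_pos: [0.5196, -0.2986, 0.0666]
tool_rot: [180.0, 0.0, 97.7]
force: [0.3, -0.4, 0.1]
grip_width: 0.0408
grasp_force: 15.0
```

Request:
arm_command(series="0 0 -20 0 255;0 0 -35 0 255;0 0 -40 0 255;0 0 -40 0 255;34 0 0 0 255;34 0 0 0 255;34 0 0 0 255;34 0 0 0 255;34 0 0 0 255;34 0 0 0 255;34 0 0 0 255;34 0 0 0 255;34 0 0 0 255;34 0 0 0 255;34 0 0 0 255;34 -4 0 0 255;0 0 0 0 255;0 0 0 0 255;0 0 0 0 255")

```text
time_s: 19.47
tool_pos: [0.4609, 0.1048, 0.2014]
tool_rot: [-180.0, 0.1, 97.7]
force: [0.1, 0.3, -0.4]
grip_width: 0.0403
grasp_force: 15.0
```

Request:
arm_command(series="3 -1 30 0 255;0 0 40 0 255;0 0 35 0 255;0 0 15 0 255;0 0 6 0 255;0 0 0 0 255;0 0 0 0 255;0 0 2 0 255;0 0 0 0 255;0 0 0 0 255")

```text
time_s: 20.3
tool_pos: [0.4606, 0.1077, 0.0745]
tool_rot: [179.9, 0.1, 97.6]
force: [-0.8, 0.0, -1.2]
grip_width: 0.041
grasp_force: 15.0
```

Request:
arm_command(series="0 0 2 0 255;0 0 0 0 255;0 0 0 0 255;0 0 0 0 255")

```text
time_s: 20.63
tool_pos: [0.4597, 0.108, 0.0716]
tool_rot: [180.0, 0.0, 97.7]
force: [-0.1, 0.5, -1.2]
grip_width: 0.0403
grasp_force: 15.0
```

Request:
arm_command(series="0 0 0 0 220;0 0 0 0 170;0 0 0 0 120;0 0 0 0 60;0 0 0 0 0;0 0 0 0 0;0 0 0 0 0;0 0 -15 0 0;0 0 -35 0 0;0 0 -40 0 0;0 0 -40 0 0;0 0 -40 0 0;0 0 -30 0 0;0 0 0 0 0;0 0 0 0 0")

```text
time_s: 21.88
tool_pos: [0.4608, 0.1081, 0.2729]
tool_rot: [179.8, 0.2, 97.6]
force: [0.3, 0.2, -0.4]
grip_width: 0.087
grasp_force: 0.0
```

Request:
arm_command(series="-34 0 0 0 0;-34 0 0 0 0;-34 0 0 0 0;-34 0 0 0 0;-34 0 0 0 0;-34 0 0 0 0;-34 0 0 0 0;-31 -28 0 0 0;-31 -28 0 0 0;-31 -28 0 0 0;-31 -28 0 0 0;-31 -27 0 0 0;0 0 0 0 0;0 0 0 0 0;0 0 0 0 0")

```text
time_s: 23.13
tool_pos: [0.3747, -0.2984, 0.27]
tool_rot: [-180.0, -0.2, 97.7]
force: [0.9, -0.3, 0.2]
grip_width: 0.0867
grasp_force: 0.0
```

```bash
python3 - <<'E'
from mon import *
mon([(.3735,-.313,.193,.028,(0,255,255)),(.3735,-.313,0,.058,(0,255,0)),(.4712,.0205,.092,.064,(255,0,0)),(.46,.1088,.11,.041,(255,255,0)),(.448,.197,.005,.08,(0,0,0))],"pics/m6.png",(220,120,400,270))
E
```

```text
[ 0.37566917 -0.29776442  0.27075672]
```

View pics/m6.png

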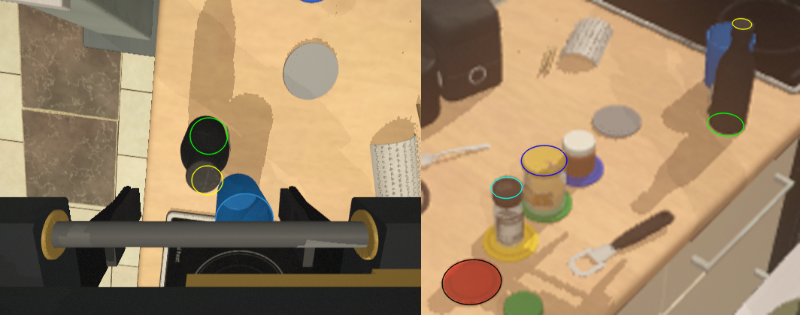

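The row so far fits its outlines, and the bottle top and base outlines match at (207,180) and (210,136).

Request:
arm_command(series="-14 -3 0 0 0;0 0 0 0 0;0 0 30 0 0;0 0 35 0 0;0 0 35 0 0;0 0 20 0 0;0 0 10 0 0;0 0 5 0 0;0 0 0 0 0;0 0 0 0 0", squeeze=30)

```text
time_s: 24.07
tool_pos: [0.3746, -0.3141, 0.1378]
tool_rot: [179.9, 0.1, 97.7]
force: [0.6, -1.1, 0.1]
grip_width: 0.0873
grasp_force: 0.0
```

Request:
arm_command(series="0 -1 3 0 0;0 0 0 0 120;0 0 0 0 180;0 0 0 0 255;0 0 0 0 255;0 0 0 0 255;0 0 0 0 255;0 0 0 0 255;0 0 0 0 255;0 0 0 0 255;0 0 0 0 255;0 0 0 0 255;0 0 0 0 255", squeeze=30)

```text
time_s: 25.15
tool_pos: [0.3724, -0.314, 0.1334]
tool_rot: [-180.0, -0.0, 97.7]
force: [-0.5, -0.5, -0.7]
grip_width: 0.0296
grasp_force: 30.0
```

Request:
arm_command(series="0 0 -10 0 255;0 0 -20 0 255;0 0 -25 0 255;0 0 -25 0 255;0 0 -25 0 255;0 0 -20 0 255;0 0 -5 0 255;0 20 0 0 255;0 25 0 0 255;0 25 0 0 255;15 25 0 0 255;25 25 0 0 255;25 23 0 0 255;25 0 0 0 255;25 0 0 0 255;25 0 0 0 255;0 0 0 0 255")

```text
time_s: 26.57
tool_pos: [0.4953, -0.1486, 0.2628]
tool_rot: [-179.9, -0.2, 98.2]
force: [0.4, 1.2, -3.0]
grip_width: 0.0297
grasp_force: 30.0
```

Request:
arm_command(series="15 0 0 0 255;25 0 0 0 255;25 0 0 0 255;25 0 0 0 255;25 0 0 0 255;25 0 0 0 255;25 0 0 0 255;25 0 0 0 255;25 0 0 0 255;25 0 0 0 255;25 0 0 0 255;25 0 0 0 255;25 0 0 0 255;25 0 0 0 255;10 0 0 0 255;0 0 0 0 255;0 0 0 0 255;0 0 0 0 255")

```text
time_s: 28.07
tool_pos: [0.4489, 0.1892, 0.2631]
tool_rot: [-180.0, 0.1, 97.6]
force: [-0.4, 1.1, -3.5]
grip_width: 0.0292
grasp_force: 30.0
```

Request:
arm_command(series="8 -1 0 0 255;0 0 0 0 255;0 0 25 0 255;0 0 30 0 255;0 0 30 0 255;0 0 20 0 255;0 0 10 0 255;0 0 3 0 255;0 0 0 0 255;0 0 0 0 255;0 0 0 0 255")

```text
time_s: 28.98
tool_pos: [0.448, 0.1987, 0.147]
tool_rot: [179.8, 0.0, 97.6]
force: [1.2, -0.0, -3.2]
grip_width: 0.0295
grasp_force: 30.0
```

```bash
python3 - <<'E'
from mon import *
mon([(.448,.197,.012,.058,(0,255,0)),(.448,.197,.005,.08,(255,255,255)),(.46,.1088,.11,.041,(255,255,0))],"pics/m7.png",(190,150,310,290))
E
```

```text
[0.44771112 0.19856855 0.14669803]
```

View pics/m7.png

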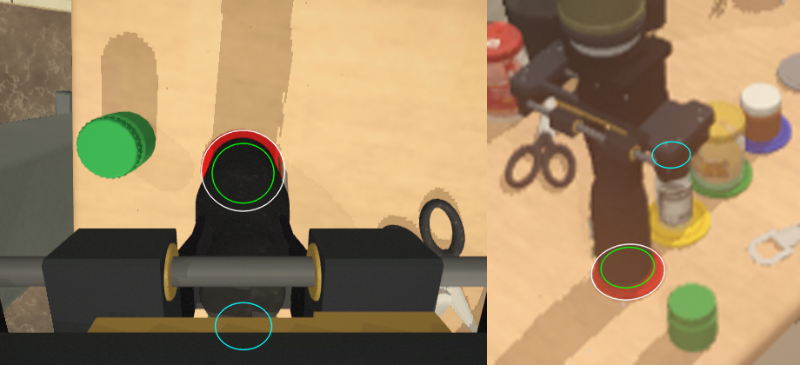

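The bottle is upright over the red coaster, whose rim shows evenly around it. Lower the last 8 mm.

Request:
arm_command(series="0 0 5 0 255;0 0 2 0 255;0 0 1 0 255;0 0 0 0 255;0 0 0 0 255;0 0 0 0 255")

```text
time_s: 29.58
tool_pos: [0.4473, 0.1984, 0.1385]
tool_rot: [180.0, 0.0, 97.7]
force: [-1.8, -1.3, 5.1]
grip_width: 0.0292
grasp_force: 30.0
```

Request:
arm_command(series="0 0 0 0 240;0 0 0 0 220;0 0 0 0 190;0 0 0 0 150;0 0 0 0 100;0 0 0 0 50;0 0 0 0 0;0 0 0 0 0;0 0 0 0 0;0 0 0 0 0;0 0 -10 0 0;0 0 -30 0 0;0 0 -30 0 0;0 0 -30 0 0;0 0 0 0 0")

```text
time_s: 30.83
tool_pos: [0.4497, 0.2006, 0.2433]
tool_rot: [179.5, 0.0, 97.7]
force: [0.8, 0.9, 0.8]
grip_width: 0.0861
grasp_force: 0.0
```

Now I'll move clear to the right over the row and take a final look.

Request:
arm_command(series="-30 0 0 0 0;-30 0 0 0 0;-30 0 0 0 0;-30 0 0 0 0;-30 0 0 0 0;-30 0 0 0 0;-30 0 0 0 0;-30 0 0 0 0;-30 0 0 0 0;-30 0 0 0 0;-30 0 0 0 0;0 0 0 0 0;0 0 0 0 0")

```text
time_s: 31.92
tool_pos: [0.4907, -0.1303, 0.2375]
tool_rot: [180.0, -0.1, 97.5]
force: [0.3, 1.7, -1.3]
grip_width: 0.0872
grasp_force: 0.0
```

```bash
python3 - <<'E'
from mon import *
row=[(.4475,.1975),(.46,.1088),(.4716,.0205),(.4835,-.0685)]; hd=[(.198,.028),(.11,.041),(.092,.064),(.06,.049)]
mon([(x,y,h,d,(255,255,0)) for (x,y),(h,d) in zip(row,hd)]+[(x,y,.005,.08,(255,255,255)) for x,y in row]+[(.4475,.1975,.005,.058,(0,255,0)),(.4224,.4432,.058,.075,(0,0,0))],"pics/m8.png",(165,120,405,340))
E
```

```text
[ 0.49098452 -0.12741839  0.23772689]
```

View pics/m8.png

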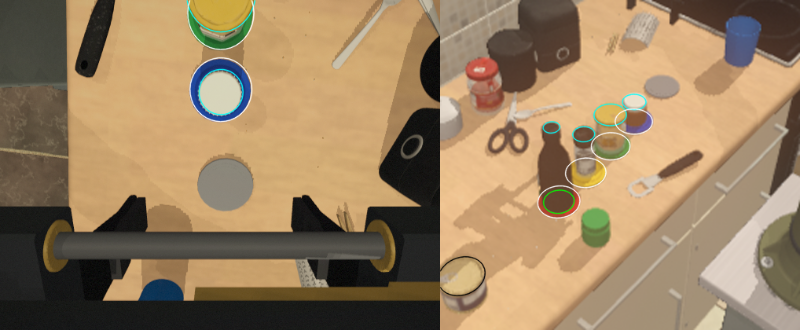

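Everything is standing in order, and the tin and beaker haven't moved. One close crop to check the bottle and spice jar are centred.

```bash
python3 - <<'E'
from h import *
s=cams.read_camera("scene"); f=7; x0,y0=210,195; im=cv2.resize(s[y0:y0+75,x0:x0+90],None,fx=f,fy=f,interpolation=cv2.INTER_CUBIC)
draw(im,cam("scene"),[(.4475,.1975,.005,.08,(255,255,255)),(.4475,.1975,.005,.058,(0,255,0)),(.4475,.1975,.125,.058,(0,255,0)),(.4475,.1975,.198,.03,(0,255,0)),(.46,.1088,.005,.08,(255,255,255)),(.46,.1088,.005,.041,(0,255,0)),(.46,.1088,.11,.041,(0,255,0))],np.array([x0,y0]),f)
cv2.imwrite("pics/z9.png",im)
E
```

```text
(no output)
```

View pics/z9.png

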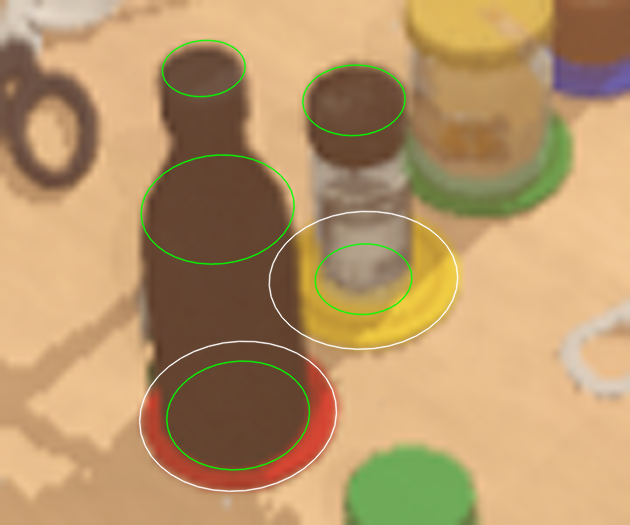

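The bottle and spice jar match their outlines to within about 2–3 mm, both upright and released. Handing in.

```bash
python3 -c "
from cell import env
print(env.sign_off())"
```

```text
the job is handed in; nothing more can be done
None
```

The job is handed in after about 32 s of the 122 s: sauce bottle on red, spice jar on yellow, honey jar on green and salt pot on blue, all upright and released within a few mm of centre, with the tin and beaker left where they stood.

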